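Start the parts cleaner

ROBOT

A 7-joint arm with a two-finger parallel gripper is mounted at the origin on the work surface. World frame = base frame: x ahead of the robot, y to its left, z up, the work surface at z = 0. Lengths are in m, angles in rad, forces in N, time in s.
With the tool pointing down it reaches from about 0.4 to 0.875 m from the base axis. Payload 19.3 kg.
Tool frame: the origin (TCP) lies midway between the tips of the shut fingers; the grasp point (between the pads) lies behind it (bot.hold_point_z is the z of the grasp point in the tool frame, in m); z points along the fingers, y is the line along which they close (so a half turn about z gives the same grasp; the last joint's range is limited). The gripper opens to 85 mm and grips with 20 to 120 N. Pads are 22 mm wide; open, the fingers measure 114 mm over their backs; the gripper's body (76 mm by 85 mm) begins 54 mm behind the grasp point. The pads swing forward as they close: fully open they stand 13 mm farther back than shut.
Start: joints at [-0.07, 0.521, -0.036, 1.599, 0.021, 1.021, -0.113], TCP at [0.625, -0, 0.231] pointing down, gripper open.
Joint ranges: [-2.91, 2.91], [-0.3, 2.13], [-1.5, 1.42], [0.17, 2.43], [-1.26, 4.41], [0.16, 1.93], [-2.52, 2.52]. Speed limits (rad/s): [1.89, 1.89, 2.39, 2.39, 3.01, 3.01, 3.01].

INTERFACE

Orientations are given as a unit quaternion [w, x, y, z].
In Python, from plant import bot gives the robot as it stands.
- The arm moves only by the tool apply_moves, never from a script. Its argument "steps" is a list of rows, each a list of 3 entries, a list of its own where there are three numbers: the shift along the world's x, y, z in m, then the turn about the world's z in degrees, then the opening, from 0 (shut) to 1 (fully open). In form: [[[x, y, z], turn, claw], ...]. A call has 1 to 20 rows; each row shifts and turns the commanded pose from where the row before left it; what a row does not reach is not made up. A row lasts 1/12 s, in which the tool goes at most 41.7 mm and 7.16 degrees, less where a joint would pass 70% of its speed; a pose out of reach is approached as far as the arm can. A call is refused whole if a number of a shift passes 0.0417 or a number of a turn 7.16, either way. A call with a gripper value outside its range is refused whole. The fingers move at their own pace and stop on an object; the grip force is fixed at half the most. Time passes only in rows, so rows that do not move let the fingers close. It gives the time, the measured TCP pose, the force, the opening and the grip force at its end, in the units of the state.
- bot.state(): the state, without advancing time (a new reading comes with each control period).
- bot.snapshot(name): name is "scene" or "side" or "wrist"; returns a dict with "pixels" (480x640x3 uint8, red, green, blue), "z_map" (480x640 float32, m along the optical axis (not along the pixel's ray), 0 where there is no reading), "fx", "fy", "cx", "cy" (pixels), "R" (3x3) and "t" (3): a world point X has camera coordinates R X + t. Camera axes: x right, y down, z forward; pixel columns grow to the right and rows downward; lengths in m; the calibration is good to about 2 mm. A picture is of the moment at which its call begins.
- bot.job_done(): hands the job in; it is judged then, once.
The state is a dict: "t": time; "q": joint angles; "joint_velocities": joint speeds; "joint_torque": joint torques, N m; "position": TCP position; "ee_rot": TCP orientation; "contact_force": force on the tool from outside, world axes, zero at the start; "wrist_torque": the same for the moment, N m; "gripper_width": finger opening in m; "finger_force": force on a finger pad.
Only numpy, scipy, OpenCV 4.12 (cv2) and the standard library are available. Lean on these libraries where they do the work, as an engineer would, in place of code of your own. Each camera call takes 0.05 s, during which the arm holds its last target. There are 200 camera calls.

TASK

With closed fingers and without gripping anything, start the parts cleaner, in this order: push its open lid down until it is fully shut, then press the raised end of the rocker on the power box right down to switch it on, then press the cleaner's round key fully down and let it come up again. Leave the bar key and the square key alone, do not raise the lid further, and do not lift or shift the cleaner, the power box or anything else on the bench. Finish clear of everything.

Things in the scene. Friction and masses are not known exactly. Their poses are not given: they have to be found in the camera images.
- cleaner: Parts cleaner, loose white box on feet, 2.7 kg, 225 mm deep (its x), 170 wide (its y); origin on the underside. x -45 to +105: open tank, rim 110 mm high, lid hinged at x = +105. x -120 to -45: lower console facing the robot, black top 85 mm high, three white keys in a row at x = -90: round at y = -50, bar at 0, square at +50. Stands left or right, the power box opposite.
- cleaner_lid (a joint): Angle of the cleaner's flat grey lid (rad): 0 = shut flat on the rim, grows as it opens upwards (stop at 1.15). Starts ajar at 0.45 to 0.8. The hinge line lies along the cleaner's y at its x = +105 mm, 110 mm above the bench. Stiff: it stays where it is left; about 1 N (2 N at most) of downward push near its front edge closes it. It has no catch.
- lid_edge (a point): Middle of the lid's free front edge, on its upper face; moves with the lid. The lid is 158 mm from hinge to this edge, 170 mm wide, 8 mm thick. When shut its upper face is 118 mm above the bench and this edge overhangs the console by 8 mm.
- rocker (a joint): Tilt of the power box's rocker (rad): 0 = off (the end towards the box's +x is up), 0.4 = on (that end fully down). It stays where it is left; about 3 N at the raised end tips it.
- rocker_raised_end (a point): Point on the upper face of the rocker, 24 mm from its pivot, on the end that is raised when off; moves with the rocker: about 67 mm above the bench when off, 57 mm when on. The rocker is a flat white paddle 66 mm long (box x), 36 mm wide, on a black surround.
- power_box: Bench power box, a white block 220 mm long (its x), 80 mm wide, top 50 mm high, with a round socket at each end and one large rocker at its centre, loose on rubber feet, about 0.9 kg. Origin on its underside at its centre; z up.
- round_key (a joint): Travel of the round start key (m): 0 = up, 0.006 = fully down. Spring return; about 1.5 N to start moving, 5 N fully down.
- round_key_top (a point): Centre of the top of the round key, the largest of the three: 30 mm across, standing 12 mm out of the console (97 mm above the bench); at the cleaner's -y end of the row.
- bar_key (a joint): Travel of the bar key (m): 0 = up, 0.006 = down; same spring. Not to be pressed.
- bar_key_top (a point): Centre of the top of the bar key, 12 mm (x) by 32 mm (y), 97 mm above the bench, middle of the row.
- square_key (a joint): Travel of the square key (m): 0 = up, 0.006 = down; same spring. Not to be pressed.
- square_key_top (a point): Centre of the top of the square key, 16 mm by 16 mm, 97 mm above the bench, at the cleaner's +y end of the row.
- cup_a: Small open white plastic parts cup, 36 mm across the rim, 40 mm high. Origin at its underside. Loose; not part of the job.
- grease_jar: Small white lidded jar, 40 mm across, 50 mm high. Origin at its underside. Loose; not part of the job.
- reel_spool: Grey metal reel spool standing on end, 48 mm across, 34 mm high. Origin at its underside. Loose; not part of the job.
- cup_b: Open white plastic parts cup, 44 mm across the rim, 45 mm high. Origin at its underside. Loose; not part of the job.
- gear_ring: Flat brass ring, 48 mm across, 12 mm high. Origin at its underside. Loose; not part of the job.
- screwdriver: Black-handled screwdriver lying on the bench behind the work, about 180 mm long. Origin at its underside, near its middle. Loose; not part of the job.
- spray_can: Spray can standing upright, 60 mm across, 190 mm high. Origin at its underside. Loose; not part of the job.
There are look-alikes about, which are no part of the job. Leave any orange look-alike of the power_box alone.

How it is judged:
By the outcome, as a careful person would: the job done as asked, in the order asked, and still so for the second after the job is handed in, with the robot touching nothing.
It also fails if it takes over 64 s, if anything falls off the work surface, if the arm or the gripper's body presses on something with over 40 N, if the wrist force passes 120 N, or if a joint passes its speed limit or range.

## Working session

There is one attempt and no reset: what is moved stays moved. The work goes in short steps, Python scripts to look and compute and a tool call to move; the robot and the scene stay as the last step left them, time stands still between calls to the robot, and variables do not carry over. Pictures are saved under pics/ and viewed, at most 10 in all, crops included, and the job is handed in when it is done.

Besides the shell and the picture viewer there is one more tool, called after "Request:" by a JSON object that holds its "api" and its "payload", one argument or row to a line. apply_moves: Moves the arm, as the interface text tells. Its arguments: {"type":"object","properties":{"steps":{"type":"array"}},"required":["steps"]}

```bash
mkdir -p pics; cat > h.py <<'E'
import numpy as np,cv2
from plant import bot
def snap(n,f):
    s=bot.snapshot(n); cv2.imwrite(f'pics/{f}.png',s['pixels'][:,:,::-1]); np.savez(f'pics/{f}.npz',**s); return s
def cloud(s):
    z=s['z_map'];v,u=np.mgrid[:480,:640]
    c=np.stack([(u-s['cx'])/s['fx']*z,(v-s['cy'])/s['fy']*z,z],-1)
    return (c-s['t'])@s['R']   # R^T(c-t)
E
python3 -c "
from h import *
snap('scene','s0');snap('side','d0');print(bot.state())"
```

```text
{'t': 0.1, 'q': array([-0.07020472,  0.52195842, -0.03634818,  1.59992443,  0.0211787 ,
        1.02110795, -0.11282217]), 'joint_velocities': array([-0.00048855, -0.00112014, -0.00157216, -0.00206429,  0.00028961,
       -0.00090732,  0.0007438 ]), 'joint_torque': array([ 6.00351588e-03, -9.28489351e+01,  1.98515877e+00, -3.70530617e+01,
        1.82421418e-02,  5.33716375e-03, -2.83208755e-05]), 'position': array([ 6.24706098e-01, -1.21885232e-05,  2.30790063e-01]), 'ee_rot': array([-3.43420732e-04,  7.07114491e-01,  7.07098890e-01, -3.73232939e-04]), 'contact_force': array([-0.52665997, -0.09216842,  0.97473352]), 'wrist_torque': array([-0.0082466 ,  0.03022648, -0.04507705]), 'finger_force': 0.0, 'gripper_width': 0.0853309984917414}
```

View pics/s0.png

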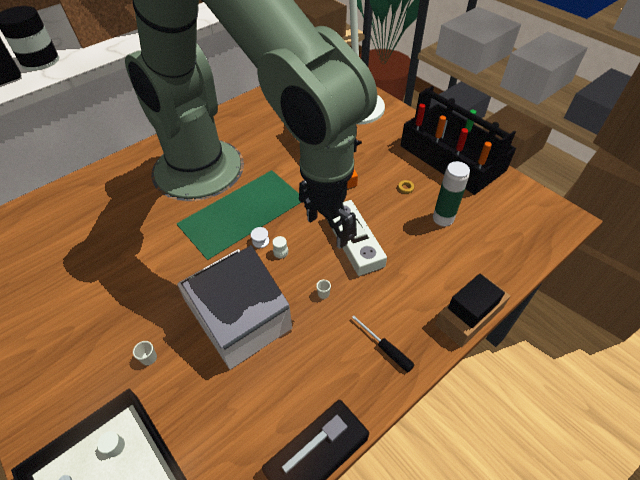

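View pics/d0.png

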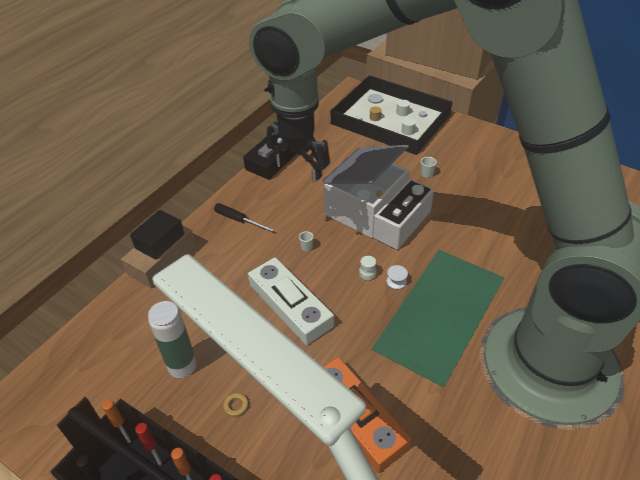

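The cleaner is on the robot's right (side image about (380,200), keys 395–420, 185–215). The white power box is at side (290,298). The orange one is the look-alike.

```bash
python3 -c "
from h import *
s=np.load('pics/d0.npz');P=cloud(s);im=s['pixels'][:,:,::-1]
for u,v in [(418,189),(405,202),(396,211),(325,190),(406,148),(288,293),(270,270),(311,315),(200,290),(330,420),(368,265),(397,275),(306,240),(428,167),(275,295),(298,290)]: print(u,v,P[v,u].round(3))
a=cv2.resize(im[140:260,310:450],None,fx=4,fy=4,interpolation=2)
b=cv2.resize(im[250:350,240:340],None,fx=4.8,fy=4.8,interpolation=2)[:480]
cv2.imwrite('pics/c1.png',a);cv2.imwrite('pics/c2.png',b)
z=np.load('pics/s0.npz');Q=cloud(z)
for u,v in [(240,253),(183,287),(271,330),(290,320),(368,253),(345,210),(323,288)]: print(u,v,Q[v,u].round(3))
"
```

```text
418 189 [ 0.438 -0.247  0.096]
405 202 [ 0.442 -0.185  0.098]
396 211 [ 0.446 -0.144  0.098]
325 190 [ 0.636 -0.124  0.092]
406 148 [ 0.494 -0.274  0.184]
288 293 [0.542 0.174 0.059]
270 270 [0.621 0.136 0.05 ]
311 315 [0.468 0.195 0.056]
200 290 [0.343 0.555 0.609]
330 420 [0.156 0.604 0.612]
368 265 [0.437 0.003 0.049]
397 275 [ 0.371 -0.017  0.036]
306 240 [ 0.624 -0.015  0.014]
428 167 [ 0.477 -0.399  0.043]
275 295 [0.569 0.188 0.049]
298 290 [0.528 0.156 0.059]
240 253 [ 0.511 -0.15   0.188]
183 287 [ 0.431 -0.275  0.084]
271 330 [ 0.64  -0.178  0.054]
290 320 [ 0.644 -0.128  0.047]
368 253 [0.626 0.138 0.054]
345 210 [0.477 0.195 0.051]
323 288 [0.61  0.001 0.01 ]
```

View pics/c1.png

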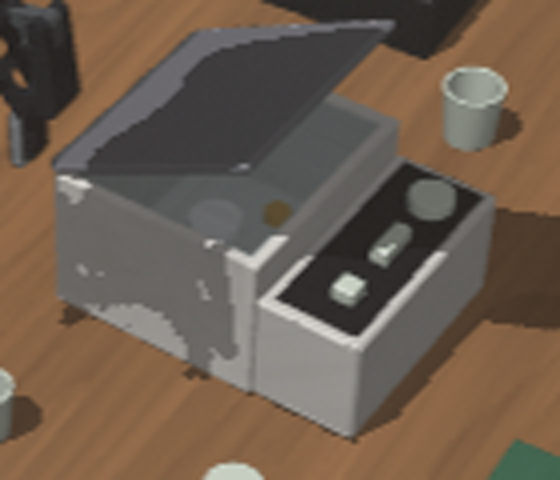

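View pics/c2.png

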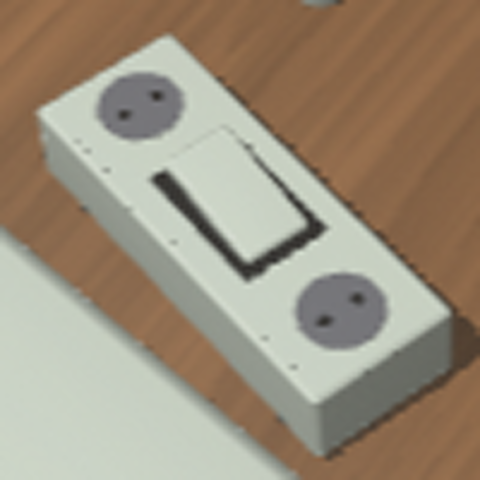

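```bash
python3 -c "
from h import *
s=np.load('pics/d0.npz');P=cloud(s)
def fit(p):
    A=np.c_[p[:,:2],np.ones(len(p))];
    for k in range(5):
        c=np.linalg.lstsq(A,p[:,2],rcond=None)[0];r=abs(p[:,2]-A@c);m=r<max(2*np.median(r),.001);A,p=A[m],p[m]
    return c.round(3),len(p),p.mean(0).round(3)
def poly(q,off,f,P=P):
    m=np.zeros((480,640),np.uint8);cv2.fillPoly(m,[(np.array(q)/f+off).round().astype(int)],1);return P[(m>0)&(s['z_map']>0)]
print('rocker',fit(poly([(190,165),(222,140),(300,220),(255,255)],(240,250),4.8)))
top=poly([(45,115),(165,45),(440,310),(320,395)],(240,250),4.8);c,n,mn=fit(top);print('box top',c,n,mn, cv2.minAreaRect(top[:,:2].astype(np.float32)*1000))
print('lid',fit(poly([(210,45),(350,40),(240,155),(90,160)],(310,140),4)))
for u,v in [(418,190),(417,189),(419,191),(408,201),(397,212)]: print(P[v,u].round(3))
z=np.load('pics/s0.npz');Q=cloud(z);v,u=np.mgrid[:480,:640]
m=(Q[...,2]>.125)&(Q[...,2]<.22)&(u>170)&(u<300)&(v>235)&(v<345);print('lid scene',fit(Q[m]))
# console region and rim in world
m=(abs(P[...,2]-.085)<.004)&(P[...,0]<.48)&(P[...,0]>.38)&(P[...,1]<-.1)&(P[...,1]>-.32);print(cv2.minAreaRect((P[m][:,:2]*1000).astype(np.float32)))
# keys
m=(P[...,2]>.093)&(P[...,2]<.102)&(P[...,0]<.46)&(P[...,0]>.38)&(P[...,1]<-.1)&(P[...,1]>-.32)
n,l,st,cc=cv2.connectedComponentsWithStats(m.astype(np.uint8))
for i in range(1,n):
  if st[i,4]>8:print(st[i],P[l==i].mean(0).round(4))
Rz=P[...,2]; 
" 
```

```text
rocker (array([ 0.187, -0.044, -0.032]), 181, array([0.54 , 0.167, 0.061]))
box top [-0.001  0.001  0.051] 1126 [0.538 0.173 0.051] ((543.0659790039062, 168.3708953857422), (72.96741485595703, 213.9225311279297), 72.8375015258789)
lid (array([-0.494,  0.03 ,  0.44 ]), 617, array([ 0.56 , -0.192,  0.158]))
[ 0.437 -0.246  0.094]
[ 0.438 -0.241  0.1  ]
[ 0.43  -0.236  0.101]
[ 0.438 -0.192  0.098]
[ 0.443 -0.143  0.097]
lid scene (array([-0.49 ,  0.028,  0.439]), 3018, array([ 0.566, -0.209,  0.156]))
((443.3213195800781, -197.68894958496094), (173.96519470214844, 73.24193572998047), 89.88768768310547)
[412 184  12  10  81] [ 0.4383 -0.246   0.0973]
[403 195  10   9  48] [ 0.4408 -0.1971  0.0971]
[394 208   8   7  37] [ 0.4441 -0.1477  0.0966]
```

Request:
{"api": "apply_moves", "payload": {
  "steps": [
    [[0,0,0],0,0],
    [[-0.013,-0.022,0],0,0],
    [[-0.013,-0.022,0],0,0],
    [[-0.013,-0.022,0],0,0],
    [[-0.013,-0.022,0],0,0],
    [[-0.013,-0.022,0],0,0],
    [[-0.013,-0.022,0],0,0],
    [[-0.013,-0.022,0],0,0],
    [[-0.013,-0.022,0],0,0],
    [[-0.013,-0.022,0],0,0],
    [[0,0,0],0,0],
    [[0,0,0],0,0]
  ]
}}

```text
t: 1.1
position: [0.5073, -0.1992, 0.2313]
ee_rot: [0.0, 0.708, 0.706, -0.0]
contact_force: [0.1, 1.0, -0.3]
gripper_width: -0.0001
finger_force: 0.0
```

Request:
{"api": "apply_moves", "payload": {
  "steps": [
    [[0,0,-0.02],0,0],
    [[0,0,-0.02],0,0],
    [[0,0,-0.005],0,0],
    [[0,0,-0.005],0,0],
    [[0,0,-0.005],0,0],
    [[0,0,-0.005],0,0],
    [[0,0,-0.005],0,0],
    [[0,0,-0.005],0,0],
    [[0,0,-0.005],0,0],
    [[0,0,-0.005],0,0],
    [[0,0,-0.005],0,0],
    [[0,0,-0.005],0,0],
    [[0,0,-0.005],0,0],
    [[0,0,-0.005],0,0],
    [[0,0,-0.005],0,0],
    [[0,0,0],0,0]
  ]
}}

```text
t: 2.43
position: [0.5076, -0.1979, 0.1253]
ee_rot: [-0.001, 0.707, 0.707, -0.0]
contact_force: [-0.2, -0.0, 0.5]
gripper_width: -0.0003
finger_force: 0.0
```

Request:
{"api": "apply_moves", "payload": {
  "steps": [
    [[0,0,-0.003],0,0],
    [[0,0,-0.002],0,0],
    [[0,0,0],0,0]
  ]
}}

```text
t: 2.68
position: [0.5079, -0.198, 0.121]
ee_rot: [-0.0, 0.707, 0.707, -0.0]
contact_force: [-0.5, -0.9, -0.7]
gripper_width: -0.0001
finger_force: 0.0
```

Request:
{"api": "apply_moves", "payload": {
  "steps": [
    [[0,0,-0.002],0,0],
    [[0,0,-0.001],0,0],
    [[0,0,0],0,0]
  ]
}}

```text
t: 2.93
position: [0.508, -0.1981, 0.1182]
ee_rot: [0.0, 0.707, 0.707, -0.0]
contact_force: [-0.1, 0.7, 0.1]
gripper_width: 0.0001
finger_force: 0.0
```

Request:
{"api": "apply_moves", "payload": {
  "steps": [
    [[0,0,-0.001],0,0],
    [[0,0,0],0,0]
  ]
}}

```text
t: 3.1
position: [0.5081, -0.1981, 0.1179]
ee_rot: [0.0, 0.707, 0.707, 0.0]
contact_force: [-3.9, 1.3, 12.0]
gripper_width: 0.0002
finger_force: 5.9
```

Request:
{"api": "apply_moves", "payload": {
  "steps": [
    [[0,0,0.02],0,0],
    [[0,0,0.03],0,0],
    [[0,0,0.03],0,0],
    [[0.004,0.022,0],0,0],
    [[0.004,0.024,0],0,0],
    [[0.004,0.024,0],0,0],
    [[0.004,0.024,0],0,0],
    [[0.004,0.024,0],0,0],
    [[0.004,0.024,0],0,0],
    [[0.004,0.024,0],0,0],
    [[0.004,0.024,0],0,0],
    [[0.004,0.024,0],0,0],
    [[0.004,0.024,0],0,0],
    [[0.004,0.024,0],0,0],
    [[0.004,0.024,0],0,0],
    [[0.004,0.024,0],0,0],
    [[0.004,0.024,0],0,0],
    [[0.006,0.024,0],0,0],
    [[0,0,0],0,0],
    [[0,0,0],0,0]
  ]
}}

```text
t: 4.77
position: [0.5698, 0.1613, 0.1971]
ee_rot: [-0.0, 0.706, 0.708, -0.0]
contact_force: [-0.1, -0.8, 0.3]
gripper_width: -0.0002
finger_force: 0.0
```

```bash
python3 -c "
from h import *
print(bot.state()['position'])
snap('side','d1');snap('wrist','w1')
a=cv2.imread('pics/d1.png')[120:360,200:480];b=cv2.imread('pics/w1.png')
cv2.imwrite('pics/c3.png',np.hstack([cv2.resize(a,(400,343)),cv2.resize(b,(400,343))]))"
```

```text
[0.56982139 0.16125987 0.19706505]
```

View pics/c3.png

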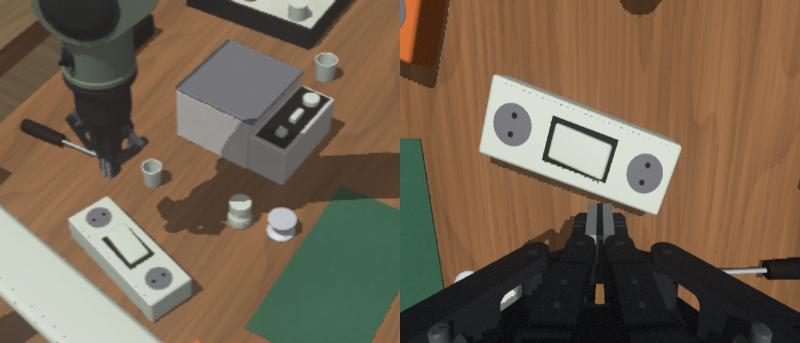

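The lid is shut flat (left half of picture). The wrist view shows the rocker at about (580,150) and the fingers closed at (600,215). I'll check the rocker and key positions with the depth data.

```bash
python3 -c "
from h import *
s=np.load('pics/w1.npz');P=cloud(s)
m=(P[...,2]>.045)&(P[...,2]<.056)&(P[...,0]>.4)&(P[...,1]>.1);v,u=np.mgrid[:480,:640]
m&=(v<310);print('box',cv2.minAreaRect((P[m][:,:2]*1000).astype(np.float32)))
m=(P[...,2]>.0555)&(P[...,2]<.075)&(v<310)&(u>200)&(u<400);print(m.sum(),cv2.minAreaRect((P[m][:,:2]*1000).astype(np.float32)))
for q in [(237,210),(290,212),(340,214),(312,170),(322,198),(275,230)]:print(q,P[q[1],q[0]].round(3))
s=np.load('pics/d1.npz');P=cloud(s)
m=(P[...,2]>.093)&(P[...,2]<.102)&(P[...,0]<.46)&(P[...,0]>.38)&(P[...,1]<-.1)&(P[...,1]>-.32)
n,l,st,cc=cv2.connectedComponentsWithStats(m.astype(np.uint8))
for i in range(1,n):
  if st[i,4]>8:print(st[i],P[l==i].mean(0).round(4))
m=(P[...,2]>.11)&(P[...,2]<.126)&(P[...,0]>.46)&(P[...,0]<.66)&(P[...,1]<-.1)&(P[...,1]>-.32);print('lid z',np.percentile(P[m][:,2],[5,50,95]),cv2.minAreaRect((P[m][:,:2]*1000).astype(np.float32)))
"
```

```text
box ((547.5161743164062, 166.47360229492188), (80.49714660644531, 220.55418395996094), 71.64863586425781)
4742 ((547.9664306640625, 166.44561767578125), (36.43508529663086, 64.68595123291016), 71.65669250488281)
(237, 210) [0.512 0.167 0.051]
(290, 212) [0.55  0.168 0.063]
(340, 214) [0.584 0.164 0.052]
(312, 170) [0.565 0.195 0.051]
(322, 198) [0.572 0.177 0.064]
(275, 230) [0.539 0.154 0.06 ]
[412 185  12   9  76] [ 0.4378 -0.2464  0.0971]
[403 195  10  11  55] [ 0.4404 -0.196   0.0967]
[393 208   9   8  41] [ 0.4441 -0.1466  0.0965]
lid z [0.11457126 0.11845803 0.1218641 ] ((559.3781127929688, -204.45455932617188), (177.71487426757812, 166.66934204101562), 86.75264739990234)
```

Request:
{"api": "apply_moves", "payload": {
  "steps": [
    [[0.003,-0.003,-0.03],0,0],
    [[0,0,-0.035],0,0],
    [[0,0,-0.03],0,0],
    [[0,0,-0.02],0,0],
    [[0,0,-0.01],0,0],
    [[0,0,-0.004],0,0],
    [[0,0,-0.003],0,0],
    [[0,0,-0.003],0,0],
    [[0,0,-0.002],0,0],
    [[0,0,0],0,0]
  ]
}}

```text
t: 5.7
position: [0.5738, 0.157, 0.0611]
ee_rot: [0.0, 0.707, 0.707, 0.001]
contact_force: [1.9, -0.9, 2.9]
gripper_width: 0.0001
finger_force: 0.9
```

Request:
{"api": "apply_moves", "payload": {
  "steps": [
    [[0,0,-0.001],0,0],
    [[0,0,0],0,0]
  ]
}}

```text
t: 5.87
position: [0.5736, 0.1571, 0.0598]
ee_rot: [0.0, 0.707, 0.707, 0.001]
contact_force: [2.0, -1.3, 2.3]
gripper_width: 0.0001
finger_force: 1.8
```

Request:
{"api": "apply_moves", "payload": {
  "steps": [
    [[0,0,-0.001],0,0],
    [[0,0,0],0,0]
  ]
}}

```text
t: 6.03
position: [0.5733, 0.1571, 0.0585]
ee_rot: [0.0, 0.707, 0.707, 0.0]
contact_force: [3.6, 0.1, 3.1]
gripper_width: 0.0
finger_force: 1.9
```

Request:
{"api": "apply_moves", "payload": {
  "steps": [
    [[0,0,-0.001],0,0],
    [[0,0,0],0,0]
  ]
}}

```text
t: 6.2
position: [0.5734, 0.1571, 0.0575]
ee_rot: [0.0, 0.707, 0.707, 0.0]
contact_force: [1.9, -0.4, 8.2]
gripper_width: -0.0002
finger_force: 4.1
```

Request:
{"api": "apply_moves", "payload": {
  "steps": [
    [[0,0,-0.001],0,0],
    [[0,0,0],0,0]
  ]
}}

```text
t: 6.37
position: [0.5735, 0.1572, 0.0571]
ee_rot: [0.0, 0.707, 0.707, 0.001]
contact_force: [-0.4, -2.6, 18.0]
gripper_width: 0.0001
finger_force: 8.9
```

Request:
{"api": "apply_moves", "payload": {
  "steps": [
    [[0,0,0.01],0,0],
    [[0,0,0.03],0,0],
    [[0,0,0.035],0,0],
    [[0,0,0.035],0,0],
    [[-0.008,-0.025,0],0,0],
    [[-0.008,-0.025,0],0,0],
    [[-0.008,-0.025,0],0,0],
    [[-0.008,-0.025,0],0,0],
    [[-0.008,-0.025,0],0,0],
    [[-0.008,-0.025,0],0,0],
    [[-0.008,-0.025,0],0,0],
    [[-0.008,-0.025,0],0,0],
    [[-0.008,-0.025,0],0,0],
    [[-0.009,-0.025,0],0,0],
    [[-0.009,-0.025,0],0,0],
    [[-0.009,-0.025,0],0,0],
    [[-0.009,-0.025,0],0,0],
    [[-0.009,-0.025,0],0,0],
    [[-0.009,-0.025,0],0,0],
    [[-0.009,-0.028,0],0,0]
  ]
}}

```text
t: 8.03
position: [0.4371, -0.2463, 0.1663]
ee_rot: [-0.001, 0.707, 0.707, 0.0]
contact_force: [0.6, -0.6, 0.6]
gripper_width: -0.0
finger_force: 0.0
```

Request:
{"api": "apply_moves", "payload": {
  "steps": [
    [[0,0,0],0,0],
    [[0,0,0],0,0]
  ]
}}

```text
t: 8.2
position: [0.437, -0.2469, 0.1661]
ee_rot: [-0.0, 0.708, 0.706, -0.0]
contact_force: [0.5, 1.3, -0.1]
gripper_width: -0.0002
finger_force: 0.0
```

```bash
python3 -c "
from h import *
print(bot.state()['position'])
snap('side','d2');s=snap('wrist','w2');P=cloud(s)
a=cv2.imread('pics/d2.png')[120:360,200:480];b=cv2.imread('pics/w2.png')
cv2.imwrite('pics/c4.png',np.hstack([cv2.resize(a,(400,343)),cv2.resize(b,(400,343))]))
v,u=np.mgrid[:480,:640]
m=(P[...,2]>.092)&(P[...,2]<.103)&(v<330)
n,l,st,cc=cv2.connectedComponentsWithStats(m.astype(np.uint8))
for i in range(1,n):
  if st[i,4]>60:print(st[i],P[l==i].mean(0).round(4))
P=cloud(np.load('pics/d2.npz'));m=(P[...,2]>.04)&(P[...,2]<.075)&(P[...,0]>.42)&(P[...,0]<.68)&(P[...,1]>.08)&(P[...,1]<.27)
p=P[m];d=np.array([.949,-.316]);o=(p[:,:2]-[.547,.1665]);x=o@d;y=o@[.316,.949];k=(abs(x)<28)&(abs(x)<.028)&(abs(y)<.013)
print('rocker slope',np.polyfit(x[k],p[k,2],1))
"
```

```text
[ 0.43703635 -0.24686527  0.16612765]
[ 322   35   35   38 1228] [ 0.4469 -0.1482  0.0967]
[ 319  127   27   65 1505] [ 0.444  -0.1974  0.0967]
[ 298  226   56   55 2329] [ 0.441  -0.2466  0.0968]
rocker slope [-0.20247632  0.06212007]
```

View pics/c4.png

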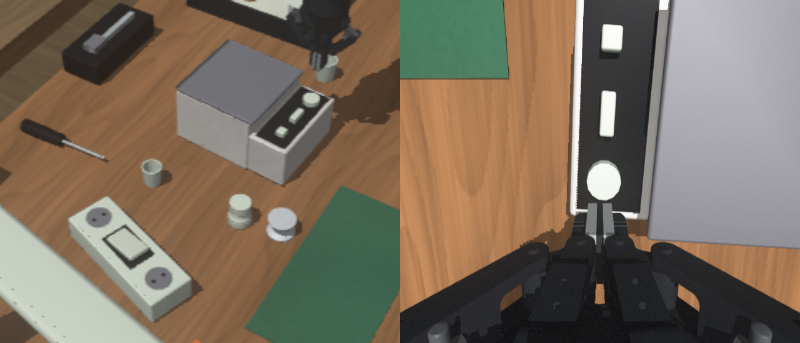

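Request:
{"api": "apply_moves", "payload": {
  "steps": [
    [[0.004,-0.0005,0],7,0],
    [[0,0,0],7,0],
    [[0,0,0],7,0],
    [[0,0,0],7,0],
    [[0,0,0],7,0],
    [[0,0,0],7,0],
    [[0,0,0],7,0],
    [[0,0,0],7,0],
    [[0,0,0],7,0],
    [[0,0,0],7,0],
    [[0,0,0],7,0],
    [[0,0,0],7,0],
    [[0,0,0],3,0],
    [[0,0,0],0,0],
    [[0,0,-0.02],0,0],
    [[0,0,-0.02],0,0],
    [[0,0,-0.01],0,0],
    [[0,0,-0.01],0,0],
    [[0,0,0],0,0]
  ]
}}

```text
t: 9.88
position: [0.4416, -0.2457, 0.1049]
ee_rot: [-0.001, 0.026, 1.0, 0.001]
contact_force: [-0.7, 0.1, -0.4]
gripper_width: -0.0
finger_force: 0.0
```

Request:
{"api": "apply_moves", "payload": {
  "steps": [
    [[0,-0.001,-0.004],0,0],
    [[0,0,-0.003],0,0],
    [[0,0,-0.002],0,0],
    [[0,0,-0.002],0,0],
    [[0,0,-0.001],0,0],
    [[0,0,0],0,0]
  ]
}}

```text
t: 10.38
position: [0.4422, -0.2477, 0.0945]
ee_rot: [0.0, 0.026, 1.0, -0.0]
contact_force: [0.5, -0.1, 3.1]
gripper_width: -0.0001
finger_force: 1.4
```

Request:
{"api": "apply_moves", "payload": {
  "steps": [
    [[0,0,-0.001],0,0],
    [[0,0,0],0,0]
  ]
}}

```text
t: 10.55
position: [0.4422, -0.2477, 0.0934]
ee_rot: [0.0, 0.026, 1.0, -0.0]
contact_force: [0.5, -1.2, 2.7]
gripper_width: 0.0003
finger_force: 1.7
```

Request:
{"api": "apply_moves", "payload": {
  "steps": [
    [[0,0,-0.001],0,0],
    [[0,0,-0.001],0,0],
    [[0,0,0],0,0]
  ]
}}

```text
t: 10.8
position: [0.4422, -0.2477, 0.0913]
ee_rot: [0.0, 0.026, 1.0, -0.0]
contact_force: [2.1, -2.0, 5.1]
gripper_width: 0.0004
finger_force: 2.3
```

Request:
{"api": "apply_moves", "payload": {
  "steps": [
    [[0,0,-0.001],0,0],
    [[0,0,0],0,0]
  ]
}}

```text
t: 10.97
position: [0.4422, -0.2477, 0.0908]
ee_rot: [0.0, 0.026, 1.0, -0.0]
contact_force: [-2.5, 0.0, 17.7]
gripper_width: 0.0002
finger_force: 8.7
```

Request:
{"api": "apply_moves", "payload": {
  "steps": [
    [[0,0,0.004],0,0],
    [[0,0,0.006],0,0],
    [[0,0,0.03],0,0],
    [[0,0,0.04],0,0],
    [[0,0,0.04],0,0],
    [[0,0,0.03],0,0],
    [[0,0,0],0,0],
    [[0,0,0],0,0],
    [[0,0,0],0,0]
  ]
}}

```text
t: 11.72
position: [0.4415, -0.2474, 0.2398]
ee_rot: [-0.0, 0.026, 1.0, 0.0]
contact_force: [-0.0, 0.5, -0.3]
gripper_width: -0.0
finger_force: 0.0
```

```bash
python3 -c "
from h import *
print(bot.state()['position'])
s=snap('side','d3');P=cloud(s)
a=cv2.imread('pics/d3.png')[120:360,200:480]
cv2.imwrite('pics/c5.png',cv2.resize(a,(560,480)))
m=(P[...,2]>.093)&(P[...,2]<.102)&(P[...,0]<.46)&(P[...,0]>.38)&(P[...,1]<-.1)&(P[...,1]>-.32)
n,l,st,cc=cv2.connectedComponentsWithStats(m.astype(np.uint8))
for i in range(1,n):
  if st[i,4]>8:print(st[i],P[l==i].mean(0).round(4))
m=(P[...,2]>.11)&(P[...,2]<.126)&(P[...,0]>.46)&(P[...,0]<.66)&(P[...,1]<-.1)&(P[...,1]>-.32);print('lid z',np.percentile(P[m][:,2],[5,50,95]),np.linalg.lstsq(np.c_[P[m][:,:2],np.ones(m.sum())],P[m][:,2],rcond=None)[0])
"
```

```text
[ 0.44145711 -0.24739172  0.23982831]
[412 185  12   8  79] [ 0.4383 -0.2468  0.0971]
[403 195  10  11  51] [ 0.4408 -0.1964  0.0971]
[393 208   9   7  38] [ 0.4441 -0.1474  0.0964]
lid z [0.11442157 0.11835714 0.12190403] [ 8.98529799e-05 -5.51256087e-03  1.17128370e-01]
```

View pics/c5.png

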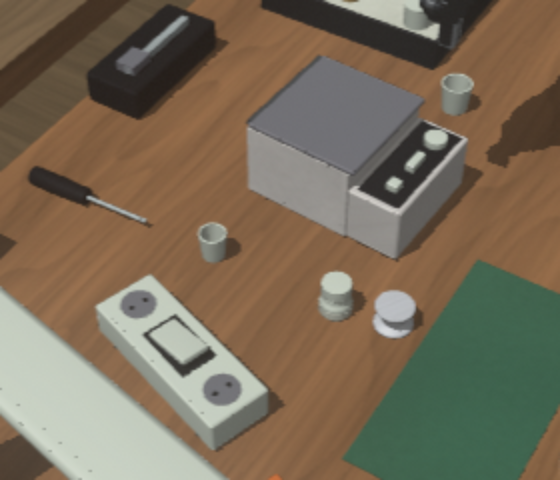

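The lid is flat at crop (335,110), the rocker's far end is down at (180,340), and the round key is back up at (436,140). Nothing has shifted and the arm is clear.

```bash
python3 -c "
from plant import bot
print(bot.job_done())"
```

```text
the job is handed in; nothing more can be done
None
```

The job is done and handed in: lid fully shut, then rocker switched on, then round key pressed fully down and back up; the last images show nothing shifted, and the arm is clear of everything.

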